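# Hook the specimen tote out of the deep wire shelf onto its sprung stop

## Robot

A 6-joint arm with a two-finger parallel gripper is mounted at the origin on the work surface. World frame = base frame: x ahead of the robot, y to its left, z up, the work surface at z = 0. Lengths are in mm, angles in rad, forces in N, time in s.
With the tool pointing down it reaches from about 300 to 775 mm from the base axis. Payload 14.6 kg.
Tool frame: the origin (TCP) lies midway between the tips of the shut fingers; the grasp point (between the pads) lies 19 mm behind it (manip.hold_point_z is the distance from the TCP to the grasp point, in mm); z points along the fingers, y is the direction in which the jaws open and shut (so a half turn about z gives the same grasp; the last joint's range is limited). The gripper opens to 94 mm and grips with 3 to 60 N. Pads are 16 mm wide; open, the fingers measure 119 mm over their backs; the gripper's body (75 mm by 177 mm) begins 78 mm behind the grasp point.
Start: joints at [1.274, 0.3, 1.521, -0, 1.321, -0.067], TCP at [125.279, 535.532, 205.446] pointing down, gripper open.
Joint ranges: [-3.03, 3.03], [-0.79, 2.21], [0.23, 2.52], [-1.04, 4.18], [0, 3.07], [-2.55, 2.55]. Speed limits (rad/s): [2.22, 2.22, 2.57, 3.14, 3.14, 3.14].

## Interface

Orientations are given as [roll, pitch, yaw] about the fixed x, y, z axes, in that order (R = Rz(yaw) Ry(pitch) Rx(roll)).
In Python, from cell import manip gives the robot as it stands.
- The arm moves only by the shell command python3 -m crank 'ROWS' [OPENING] [FORCE]. ROWS is JSON, a list of rows, each an object with "offset": the shift along the world's x, y, z in m, a list of three; "spin": the turn about the world's z in degrees. In form: [{"offset": [dx, dy, dz], "spin": spin}, ...]. A call has exactly 8 rows; each row is the pose to reach, as a shift and turn from the pose measured when the call began; what a row does not reach only later rows make up. A row lasts 1/12 s, in which the tool goes at most 41.7 mm and 7.16 degrees, less where a joint would pass 70% of its speed; a pose out of reach is approached as far as the arm can. A call with a gripper value outside its range is refused whole. OPENING is the opening, from 0 (shut) to 1 (fully open), set as the call begins (- or left out, the last holds). The fingers move at their own pace and stop on an object; FORCE is the grip in N (left out, the last holds). Time passes only in rows, so rows that repeat a pose let the fingers close, or fill a call up. It gives the time, the measured TCP pose, the force and the opening at its end, in the units of the state.
- manip.read_state(): the state, without advancing time (a new reading comes with each control period).
- manip.camera(name): name is "scene" or "top"; returns a dict with "pixels" (480x640x3 uint8, red, green, blue), "fx", "fy", "cx", "cy" (pixels), "extrinsics" (4x4, takes a point from world to camera coordinates). Camera axes: x right, y down, z forward; pixel columns grow to the right and rows downward; lengths in mm; the calibration is good to about 2 mm. A picture is of the moment at which its call begins. There is no depth.
- manip.sign_off(): hands the job in, once; it reports no verdict.
Trained networks look in a picture, given as the dict that the camera call returned (one of the last four; its "shot" number tells which), for a name from the list of things; names that differ only in an ending like _2 or _b are one class to them, and where a whole thing is asked for, a point or a joint stands for the part that bears it (a point fixed in the world has none). Each returns a list of dicts, best first, with "conf" (0 to 1); they miss things now and then, are a little off and sometimes report something else, mostly with a low value. They report only what shows in the picture. A call takes as long as a camera call. They do not tell look-alikes from the thing itself.
- manip.search_frame(picture, name): "location" ([x, y, z] in mm, in world coordinates, good to about 4 mm: the middle of the surface that is visible of it).
- manip.masks_of(picture, name): "mask" (480x640 bool, what is visible of it).
The state is a dict: "clock": time; "joints": joint angles; "qd": joint speeds; "effort": joint torques, N m; "eef_pos": TCP position; "eef_rot": TCP orientation; "wrist_force": force on the tool from outside, world axes, zero at the start; "moment": the same for the moment, N m; "finger_gap": finger opening in mm.
Only numpy, scipy, OpenCV 4.12 (cv2) and the standard library are available. Lean on these libraries where they do the work, as an engineer would, in place of code of your own. Each camera call takes 0.05 s, during which the arm holds its last target. There are 200 camera calls.

## Task

Take the pull hook by its orange handle, drop its claw over the front lip of the white tote deep in the wire shelf, and drag the tote forward until it has pushed the red sprung stop right in and you feel it go solid (a firm pull of about 12 N in all, held for half a second, but never more than 16 N on the tote). Move the tote with the hook only and keep its two jars standing in it; then unhook, leaving the tote bearing on the stop, and lay the hook back on its green mat, standing on its underside as you found it, without disturbing the bottle and the beaker.

Things in the scene. Friction and masses are not known exactly. Their poses are not given: they have to be found in the camera images.
- pull_hook: Pull hook, 200 g, standing on its underside on the mat. Orange handle 100 long (x) x 22 wide (y) x 42 high mm, to be gripped across its width from above; from it a flat steel shaft (12 wide, underside at z = 34) runs to +x to a steel claw plate pointing down (see claw). Origin: on the underside, below the handle's middle; x leads to the claw, z up.
- claw (a point): Point of the pull hook, at (137, 0, 0) mm in its frame: middle of the lower edge of the claw's pulling face, which looks back to the handle. The claw plate is 6 mm thick (x 137 to 143), 36 wide (y), and reaches down to z = 0, 34 mm below the shaft.
- tote: White open tote on the bench in the shelf, 150 deep (x) x 135 wide (y) x 60 high mm, walls and floor 5 mm. Origin: on its underside, middle of the front wall's outer face; x leads to its back, z up. The claw goes into the empty bay behind the front wall, x = 5 to 50 mm (then a 40 mm high divider; jars behind). 0.5 to 0.8 kg without jars; drags with about 3 to 7 N.
- shelf: Low wire shelf fixed on the bench, no floor of its own. Origin: on the bench, middle of its mouth; x leads inwards, z up. Side guides 30 mm high from x = -30 to 260 mm, inner faces at y = +-72.5 mm. Wire roof 142 to 150 mm above the bench, only from x = 50 to 260 mm, on four posts at y = +-85 mm.
- buffer: Sprung stop across the shelf's mouth; frame: that of the shelf. Its red pad (100 wide, z = 6 to 36 mm) meets the tote's front wall, gives 6 mm against a light spring (1.0 to 1.6 N), then is solid: set anew each time, unmeasured, with the tote's origin then at shelf x = 0 to 35 mm. Fully in = 4 N or more on it, on top of the drag. Let go there, the tote stays touching the pad.
- mat: Flat green rubber mat, 240 x 110 x 4 mm, fixed on the bench: the hook's place. Origin: middle of its underside; x along its length. Its top is 4 mm above the bench.
- jar_a: Jar with blue cap, 36 mm diameter, 55 mm high, standing loose in the tote's rear bay. Origin: middle of its base, z up.
- jar_b: Jar with green cap, 36 mm diameter, 55 mm high, standing loose in the tote's rear bay. Origin: middle of its base, z up.
- reagent: Amber bottle, 60 mm diameter, 130 mm high, standing on the bench beside the shelf; not to be disturbed. Origin: middle of its base.
- beaker: Glass beaker, 60 mm diameter, 70 mm high, standing on the bench beside the shelf; not to be disturbed. Origin: middle of its base.
- slide_tray: Grey divided slide tray, 160 x 100 x 25 mm, fixed on the bench, not part of the job. Origin: middle of its underside.
- lip (a point): Middle of the tote's front rim: top of the front wall, at (2.5, 0, 60) mm in the tote's frame. A blue lip 6 mm high stands out 9 mm to the front along it.
Not all that is in view belongs to the job. What is shaped like the jar_a but pink is not meant.

How it is judged:
By the outcome, as a careful person would: the job done as asked, in the order asked, and still so for the second after the job is handed in, with the robot touching nothing.
It also fails if it takes over 72 s, if anything falls off the work surface, if the arm or the gripper's body presses on something with over 40 N, if the wrist force passes 120 N, or if a joint passes its speed limit or range.

## Working session

There is one attempt and no reset: what is moved stays moved. The work goes in short steps, Python scripts to look and compute and a shell command to move; the robot and the scene stay as the last step left them, time stands still between calls to the robot, and variables do not carry over. Pictures are saved under pics/ and viewed, about 8 in all and at most 12, crops included, and the job is handed in when it is done.

```bash
ls; mkdir -p pics
cat > h.py <<'E'
import numpy as np, cv2
from cell import manip
def shot(n,f=None):
    p=manip.camera(n)
    if f: cv2.imwrite('pics/'+f,cv2.cvtColor(p['pixels'],cv2.COLOR_RGB2BGR))
    return p
def proj(p,X):
    X=np.atleast_2d(X).astype(float); T=np.array(p['extrinsics']); c=X@T[:3,:3].T+T[:3,3]
    return np.c_[p['fx']*c[:,0]/c[:,2]+p['cx'],p['fy']*c[:,1]/c[:,2]+p['cy']]
def ray(p,u,v):
    T=np.array(p['extrinsics']); R=T[:3,:3]
    d=R.T@np.array([(u-p['cx'])/p['fx'],(v-p['cy'])/p['fy'],1.]); return -R.T@T[:3,3], d/np.linalg.norm(d)
def atz(p,u,v,z):
    o,d=ray(p,u,v); return o+d*(z-o[2])/d[2]
def tri(p,a,q,b):
    o1,d1=ray(p,*a);o2,d2=ray(q,*b)
    s=np.linalg.lstsq(np.c_[d1,-d2],o2-o1,rcond=None)[0]
    x,y=o1+s[0]*d1,o2+s[1]*d2; return (x+y)/2,np.linalg.norm(x-y)
E
python3 - <<'E'
from h import *
np.set_printoptions(precision=1,suppress=True)
ps={n:shot(n,n+'0.png') for n in('scene','top')}
for n,p in ps.items():
    print(n,'cam',ray(p,320,240))
    for t in['pull_hook','tote','shelf','buffer','mat','jar_a','reagent','beaker','claw','lip','slide_tray']:
        for r in manip.search_frame(p,t)[:3]:
            print(t,round(r['conf'],2),np.array(r['location']),proj(p,r['location'])[0])
print(manip.read_state(), manip.hold_point_z)
a=np.hstack([ps['scene']['pixels'],ps['top']['pixels']])
E
```

```text
pics
scene cam (array([1125.3,  338.2,  920.9]), array([-0.5, -0.3, -0.8]))
pull_hook 0.9 [ 441.2 -269.2   39.4] [264.6 162. ]
pull_hook 0.58 [ 717.1 -169.2   45.1] [222.2 259.8]
tote 0.97 [762.4  -8.1  23.8] [274.2 320. ]
tote 0.69 [ 442.2 -267.8   44.6] [264.7 160.9]
tote 0.28 [603.8 -31.6  29.7] [310.1 256.1]
shelf 0.93 [676.4  -5.6  96.4] [299.5 267.9]
shelf 0.49 [ 720.6 -172.1   46.2] [219.9 260. ]
buffer 0.72 [601.7 -28.1  29.7] [312.1 256.2]
mat 0.63 [ 450.3 -289.5    5.6] [256.9 171.2]
mat 0.18 [760.9  -7.3  25.2] [274.9 319.3]
jar_a 0.92 [841.  155.7  56.4] [323.9 392.3]
jar_a 0.73 [818.  -21.1  56.6] [249.  330.5]
jar_a 0.72 [609.3 -28.8  30.2] [309.8 258.4]
reagent 0.57 [700.7 140.5  87. ] [359.6 317.3]
reagent 0.54 [762.3  -9.7  30.7] [273.3 317.8]
beaker 0.95 [ 718.1 -170.1   44.9] [221.6 260. ]
beaker 0.33 [ 451.8 -285.8    5.7] [257.7 172.1]
claw 0.89 [ 443.4 -266.6   47.6] [264.7 160.5]
lip 0.77 [762.1  -5.5  27.9] [275.2 319.5]
lip 0.59 [676.1  -6.2  93.6] [299.3 268.5]
slide_tray 0.73 [414.6 316.1   5.7] [501.3 274.9]
top cam (array([449.5,  -9.7, 970.3]), array([ 0
[... 519 characters left out ...]
reagent 0.57 [ 435.4 -298.2    5.1] [478.2 327.9]
beaker 0.74 [ 726.9 -173.3   34.6] [407.1 177.6]
beaker 0.51 [775.4 -15.5   8.5] [325.3 160.1]
claw 0.59 [ 418.  -271.5   46.8] [471.1 338.2]
lip 0.73 [772.2 -10.9   7.4] [323.1 161.9]
slide_tray 0.56 [411.5 315.9   1.3] [156.3 349.2]
slide_tray 0.49 [662.2 -18.3  91.1] [328.4 205.2]
{'clock': 1.2, 'joints': array([ 1.3,  0.3,  1.5,  0. ,  1.3, -0.1]), 'qd': array([ 0.,  0., -0.,  0., -0.,  0.]), 'effort': array([  0. , -53.2, -35.3,   0.1,   0. ,  -0. ]), 'eef_pos': array([125.3, 535.5, 205.4]), 'eef_rot': array([-3.1, -0. ,  2.9]), 'wrist_force': array([ 0.7, -0.6, -0.3]), 'moment': array([0., 0., 0.]), 'finger_gap': 93.63704013761993} 18.8
```

View pics/scene0.png

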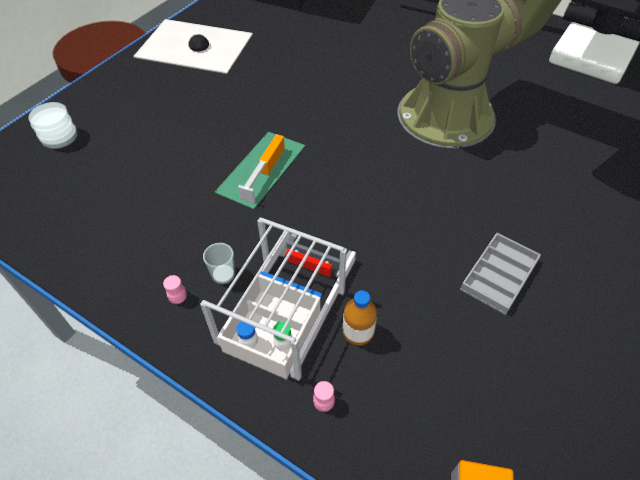

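View pics/top0.png

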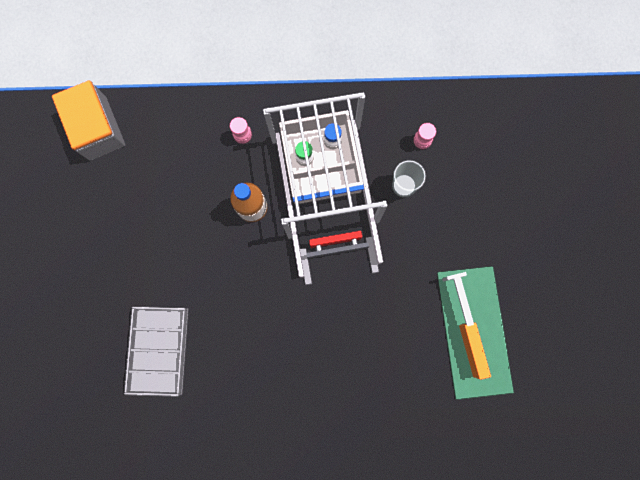

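Top view: hook at (472,330) on the mat, with its claw at (457,276); shelf around (330,190); tote lip blue at about (325,193); red pad at (336,239). Look-alikes: an orange box at (85,115) top, which isn't a hook, and pink jars at (240,130) and (425,135). The only hook is the one on the green mat. Next I fit box models to the colours in both views.

```bash
cat >> h.py <<'E'
from scipy.optimize import minimize
def colmask(p,col,box):
    h=cv2.cvtColor(p['pixels'],cv2.COLOR_RGB2HSV).astype(int); H,S,V=h[...,0],h[...,1],h[...,2]
    lo,hi={'orange':(8,22),'blue':(100,125),'red':(-1,6),'green':(60,85)}[col]
    m=(H>=lo)&(H<=hi)&(S>(90 if col=='green' else 150))&(V>70); w=np.zeros_like(m); x0,y0,x1,y1=box; w[y0:y1,x0:x1]=1
    m=(m&w).astype(np.uint8); return m
def hullmask(uv):
    m=np.zeros((480*4,640*4),np.uint8); cv2.fillConvexPoly(m,cv2.convexHull(np.round(uv*4+1.5).astype(np.int32)),1); return m
def fit(obs,box,x0):
    """obs: list of (pic,mask); box: local min,max; x0: x,y,z,yaw -> best pose by hull IoU"""
    lo,hi=np.array(box[0]),np.array(box[1]); C=np.array([[a,b,c] for a in(lo[0],hi[0]) for b in(lo[1],hi[1]) for c in(lo[2],hi[2])])
    M=[]
    for p,m in obs:
        ys,xs=np.nonzero(m); q=np.r_[[np.c_[xs+a,ys+b] for a in(-.5,.5) for b in(-.5,.5)]].reshape(-1,2); M.append((p,hullmask(q)))
    def cost(s,each=False):
        c,S=np.cos(s[3]),np.sin(s[3]); W=C@np.array([[c,S,0],[-S,c,0],[0,0,1]])+s[:3]
        r=[]
        for p,m in M:
            k=hullmask(proj(p,W)); r.append(1-(k&m).sum()/max(1,(k|m).sum()))
        return r if each else sum(r)
    best=None
    for k in range(3):
        st=x0 if best is None else best.x
        sim=np.array([st]+[np.array(st)+d for d in np.diag([8,8,5,.1])])
        best=minimize(cost,st,method='Nelder-Mead',options=dict(initial_simplex=sim,xatol=.05,fatol=1e-5,maxiter=250))
    return best.x,cost(best.x,True)
E
python3 - <<'E'
from h import *
np.set_printoptions(precision=2,suppress=True)
s,t=shot('scene'),shot('top')
def go(n,col,bs,bt,box,x0):
    ms,mt=colmask(s,col,bs),colmask(t,col,bt)
    print(n,ms.sum(),mt.sum(),*fit([(s,ms),(t,mt)],box,x0))
go('handle','orange',(230,120,310,200),(430,300,510,400),([-50,-11,0],[50,11,42]),[390,-275,4,.15])
go('lip','blue',(255,265,326,302),(285,178,370,205),([-9,-67.5,54],[0,67.5,60]),[715,-10,0,.15])
go('pad','red',(280,245,340,280),(300,225,370,250),([0,-50,6],[8,50,36]),[600,-30,0,.15])
go('mat','green',(200,120,310,210),(430,255,520,405),([-120,-55,0],[120,55,4]),[433,-290,0,.1])
def crop(p,b):
    x0,y0,x1,y1=b; return cv2.resize(p['pixels'][y0:y1,x0:x1],(400,500),interpolation=cv2.INTER_CUBIC)
im=np.hstack([crop(s,(190,190,390,390+50)),crop(t,(260,85,400,260+30))])
cv2.imwrite('pics/c1.png',im[...,::-1])
im=np.hstack([crop(s,(205,120,310,215)),crop(t,(430,260,520,405))]); cv2.imwrite('pics/c2.png',im[...,::-1])
E
```

```text
handle 515 921 [ 395.62 -282.64    1.61    0.21] [np.float64(0.04147827796343617), np.float64(0.028037383177570097)]
lip 207 228 [697.98 -16.12  -0.01   0.16] [np.float64(0.09870340356564022), np.float64(0.056107099879663)]
pad 456 401 [607.99 -30.79   1.06   0.15] [np.float64(0.20785282811641959), np.float64(0.2729610580455547)]
mat 2189 5194 [ 430.14 -291.35   -1.38    0.08] [np.float64(0.035149640680433025), np.float64(0.0069676537509481)]
```

View pics/c1.png

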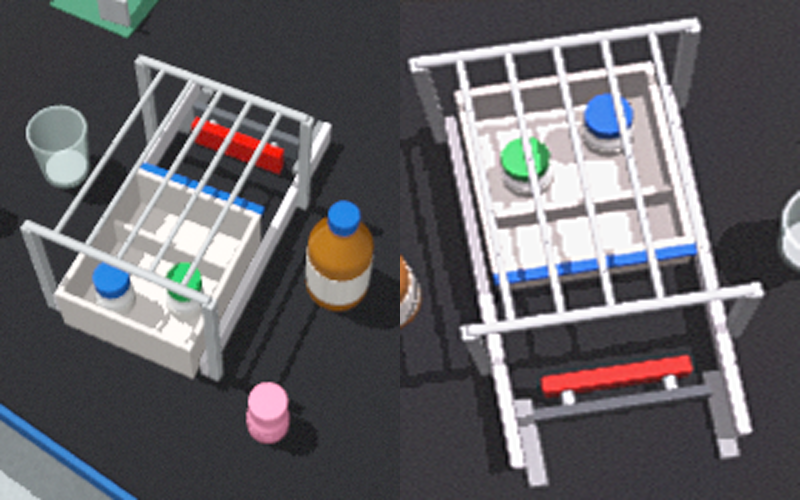

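View pics/c2.png

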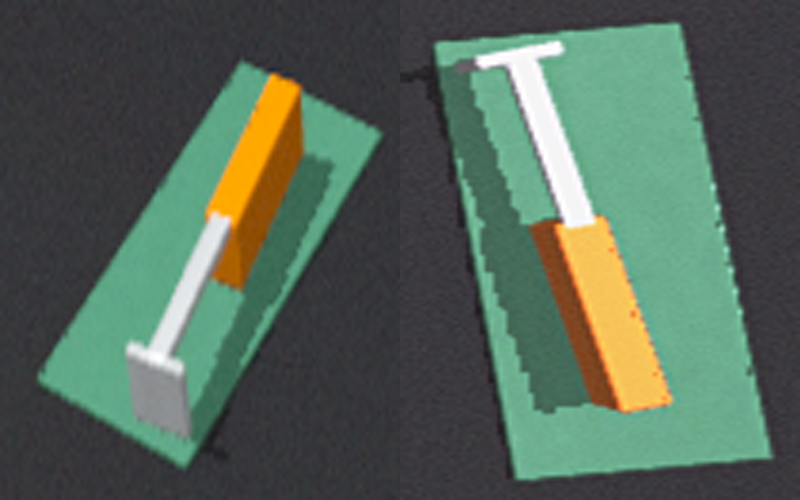

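Both fits hold up. Hook at (396,-283), yaw 0.21. Tote at (698,-16), yaw 0.16, with z near 0, as it should be. The pad is about 90 mm in front of the tote, along the same axis. Heights agree with the text within about 2 mm, so I start moving.

```bash
python3 -m crank '[{"offset":[0.027,-0.026,0],"spin":-7},{"offset":[0.054,-0.052,0],"spin":-14},{"offset":[0.081,-0.078,0],"spin":-21},{"offset":[0.108,-0.104,0],"spin":-28},{"offset":[0.135,-0.13,0],"spin":-35},{"offset":[0.162,-0.156,0],"spin":-42},{"offset":[0.189,-0.182,0],"spin":-49},{"offset":[0.216,-0.205,0],"spin":-56}]' 0.6 20
python3 -m crank '[{"offset":[0.014,-0.034,0],"spin":-7},{"offset":[0.028,-0.068,0],"spin":-14},{"offset":[0.042,-0.102,0],"spin":-21},{"offset":[0.056,-0.136,0],"spin":-28},{"offset":[0.07,-0.17,0],"spin":-35},{"offset":[0.084,-0.204,0],"spin":-42},{"offset":[0.098,-0.238,0],"spin":-49},{"offset":[0.11,-0.27,0],"spin":-56}]'
```

```text
clock: 1.97
eef_pos: [342.3, 328.9, 205.7]
eef_rot: [3.141, -0.0, 1.928]
wrist_force: [0.7, 1.3, 0.4]
finger_gap: 56.4
clock: 2.63
eef_pos: [452.8, 56.9, 205.9]
eef_rot: [3.141, -0.0, 0.945]
wrist_force: [1.2, 0.6, 0.7]
finger_gap: 56.4
```

```bash
python3 -m crank '[{"offset":[-0.006,-0.036,0],"spin":-6},{"offset":[-0.012,-0.072,0],"spin":-12},{"offset":[-0.018,-0.108,0],"spin":-18},{"offset":[-0.024,-0.144,0],"spin":-24},{"offset":[-0.03,-0.18,0],"spin":-30},{"offset":[-0.037,-0.22,0],"spin":-36},{"offset":[-0.044,-0.26,-0.01],"spin":-42},{"offset":[-0.05,-0.3,-0.02],"spin":-42}]'
python3 - <<'E'
from h import *
s=manip.read_state(); e=s['eef_pos']; print(np.array([395.6,-282.6])-e[:2], np.degrees(.21-s['eef_rot'][2]))
E
```

```text
clock: 3.3
eef_pos: [402.2, -245.0, 186.3]
eef_rot: [3.139, -0.002, 0.205]
wrist_force: [1.4, 1.2, 0.1]
finger_gap: 56.7
[ -6.62279821 -37.60477708] 0.30015358287050187
```

```bash
python3 -m crank '[{"offset":[-0.006,-0.034,-0.01],"spin":0},{"offset":[-0.007,-0.038,-0.04],"spin":0},{"offset":[-0.007,-0.038,-0.07],"spin":0},{"offset":[-0.007,-0.038,-0.1],"spin":0},{"offset":[-0.007,-0.038,-0.12],"spin":0},{"offset":[-0.007,-0.038,-0.14],"spin":0},{"offset":[-0.007,-0.038,-0.16],"spin":0},{"offset":[-0.007,-0.038,-0.175],"spin":0}]'
python3 -m crank '[{"offset":[0,0,0],"spin":0},{"offset":[0,0,0],"spin":0},{"offset":[0,0,0],"spin":0},{"offset":[0,0,0],"spin":0},{"offset":[0,0,0],"spin":0},{"offset":[0,0,0],"spin":0},{"offset":[0,0,0],"spin":0},{"offset":[0,0,0],"spin":0}]' 0 45
```

```text
clock: 3.97
eef_pos: [394.8, -282.7, 9.8]
eef_rot: [3.14, -0.001, 0.205]
wrist_force: [-0.6, 1.2, -1.3]
finger_gap: 56.4
clock: 4.63
eef_pos: [395.2, -283.0, 10.6]
eef_rot: [3.139, -0.002, 0.205]
wrist_force: [-2.4, 2.1, 6.8]
finger_gap: 22.0
```

```bash
python3 -m crank '[{"offset":[0,0,0.015],"spin":0},{"offset":[0,0,0.04],"spin":0},{"offset":[0,0,0.065],"spin":0},{"offset":[0.002,0.02,0.078],"spin":0},{"offset":[0.008,0.055,0.078],"spin":-1},{"offset":[0.014,0.09,0.078],"spin":-2},{"offset":[0.02,0.125,0.078],"spin":-2.6},{"offset":[0.026,0.155,0.078],"spin":-2.6}]'
python3 -m crank '[{"offset":[0.006,0.03,0],"spin":0},{"offset":[0.012,0.06,0],"spin":0},{"offset":[0.013,0.07,0],"spin":0},{"offset":[0.013,0.07,0],"spin":0},{"offset":[0.013,0.07,0],"spin":0},{"offset":[0.013,0.07,0],"spin":0},{"offset":[0.013,0.07,0],"spin":0},{"offset":[0.013,0.07,0],"spin":0}]'
python3 - <<'E'
from h import *
np.set_printoptions(precision=2,suppress=True)
s,t=shot('scene','s1.png'),shot('top','t1.png'); e=manip.read_state()['eef_pos']; print(e)
# claw: click via white mask near predicted spot
for p,n in((s,'s'),(t,'t')):
    X=np.array([e[0],e[1],e[2]-6.6]); u=np.array([.987,.159,0]); w=np.array([-.159,.987,0])
    print(n,proj(p,[X+137*u+18*w,X+137*u-18*w,X+143*u+18*w,X+143*u-18*w, X+143*u+18*w+[0,0,42],X+143*u-18*w+[0,0,42]]))
def crop(p,c,h=45):
    x,y=int(c[0]),int(c[1]); return cv2.resize(p['pixels'][y-h:y+h,x-h:x+h],(400,400),interpolation=cv2.INTER_CUBIC)
X=e+[137*.987,137*.159,10]
im=np.hstack([crop(s,proj(s,X)[0]),crop(t,proj(t,X)[0])]); print(proj(s,X),proj(t,X)); cv2.imwrite('pics/c3.png',im[...,::-1])
E
```

```text
clock: 5.3
eef_pos: [420.9, -126.1, 88.8]
eef_rot: [3.139, -0.002, 0.159]
wrist_force: [0.2, 0.8, -2.3]
finger_gap: 21.3
clock: 5.97
eef_pos: [433.8, -57.0, 88.8]
eef_rot: [3.139, -0.002, 0.157]
wrist_force: [0.2, -0.1, -2.7]
finger_gap: 21.7
[433.84 -56.71  88.79]
s [[325.97 231.37]
 [309.73 225.76]
 [324.77 233.52]
 [308.5  227.87]
 [324.83 220.2 ]
 [308.03 214.48]]
t [[329.15 258.48]
 [348.82 254.8 ]
 [328.53 255.22]
 [348.18 251.55]
 [328.62 251.87]
 [349.22 248.03]]
[[317.75 223.37]] [[339.22 255.37]]
```

View pics/c3.png

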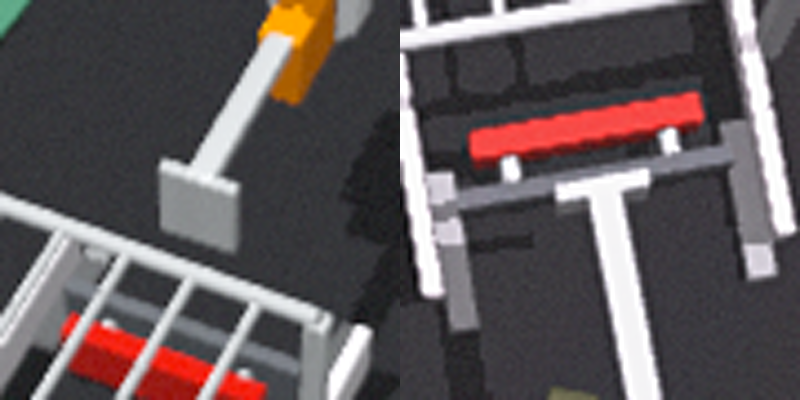

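Run:
```python
from h import *
np.set_printoptions(precision=1,suppress=True)
s,t=shot('scene'),shot('top')
for z in(0,10,20,30,40):
    X=atz(t,338,248.4,z); q=proj(s,X)[0]; print(z,X,q,'bar row at col',240+25*(q[0]-287.5)/57.5)
# guide front ends, top of guides z=30
print(atz(t,301,274,30),atz(t,379.5,261,30))
```

```text
0 [596.5 -35.8   0. ] [310.7 261.1] bar row at col 250.06553369648984
10 [595.  -35.5  10. ] [311.1 257.9] bar row at col 250.2476952759291
20 [593.5 -35.3  20. ] [311.5 254.7] bar row at col 250.43224545243854
30 [592. -35.  30.] [311.9 251.4] bar row at col 250.6192315168539
40 [590.5 -34.7  40. ] [312.4 248.1] bar row at col 250.80870201669296
[544.9  36.5  30. ] [ 565.7 -113.1   30. ]
```

```bash
python3 -m crank '[{"offset":[0.022,0.003,0],"spin":0},{"offset":[0.048,0.007,0],"spin":0},{"offset":[0.074,0.011,0],"spin":0},{"offset":[0.1,0.015,0],"spin":0},{"offset":[0.122,0.018,0],"spin":0},{"offset":[0.14,0.021,0],"spin":0},{"offset":[0.15,0.022,0],"spin":0},{"offset":[0.15,0.022,0],"spin":0}]'
python3 - <<'E'
from h import *
np.set_printoptions(precision=1,suppress=True)
s,t=shot('scene'),shot('top')
def crop(p,b):
    x0,y0,x1,y1=b; return cv2.resize(p['pixels'][y0:y1,x0:x1],(400,400),interpolation=cv2.INTER_CUBIC)
im=np.hstack([crop(s,(220,215,340,335)),crop(t,(280,150,400,270))]); cv2.imwrite('pics/c4.png',im[...,::-1])
E
```

```text
clock: 6.83
eef_pos: [585.0, -34.3, 88.3]
eef_rot: [3.139, -0.002, 0.158]
wrist_force: [-0.9, 0.1, -2.3]
finger_gap: 21.6
```

View pics/c4.png

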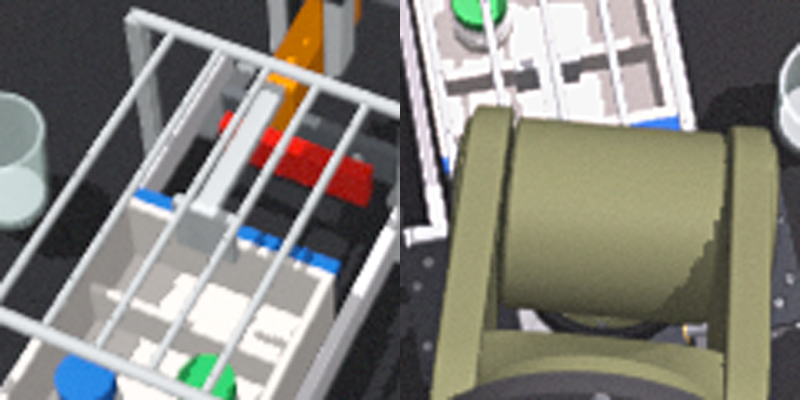

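Scene crop (0.3 px per crop px): the claw sits over the bay just behind the blue lip, roughly centred, and the shaft is under the roof wires. Next I lower it gently.

```bash
python3 -m crank '[{"offset":[0,0,-0.006],"spin":0},{"offset":[0,0,-0.012],"spin":0},{"offset":[0,0,-0.018],"spin":0},{"offset":[0,0,-0.024],"spin":0},{"offset":[0,0,-0.03],"spin":0},{"offset":[0,0,-0.035],"spin":0},{"offset":[0,0,-0.038],"spin":0},{"offset":[0,0,-0.038],"spin":0}]'
python3 -m crank '[{"offset":[-0.001,0,0],"spin":0},{"offset":[-0.002,0,0],"spin":0},{"offset":[-0.003,0,0],"spin":0},{"offset":[-0.004,-0.001,0],"spin":0},{"offset":[-0.006,-0.001,0],"spin":0},{"offset":[-0.008,-0.001,0],"spin":0},{"offset":[-0.009,-0.001,0],"spin":0},{"offset":[-0.01,-0.002,0],"spin":0}]'
```

```text
clock: 7.6
eef_pos: [583.0, -34.5, 49.5]
eef_rot: [3.14, 0.0, 0.158]
wrist_force: [1.0, -0.7, -1.7]
finger_gap: 21.6
clock: 8.27
eef_pos: [572.8, -36.4, 49.6]
eef_rot: [3.14, 0.0, 0.158]
wrist_force: [0.0, 0.0, -1.2]
finger_gap: 21.5
```

```bash
python3 -m crank '[{"offset":[-0.001,0,0],"spin":0},{"offset":[-0.002,0,0],"spin":0},{"offset":[-0.003,0,0],"spin":0},{"offset":[-0.004,-0.001,0],"spin":0},{"offset":[-0.005,-0.001,0],"spin":0},{"offset":[-0.006,-0.001,0],"spin":0},{"offset":[-0.007,-0.001,0],"spin":0},{"offset":[-0.008,-0.001,0],"spin":0}]'
```

```text
clock: 8.93
eef_pos: [565.0, -37.4, 49.6]
eef_rot: [3.14, -0.0, 0.158]
wrist_force: [3.9, 0.1, -2.9]
finger_gap: 22.0
```

```bash
python3 -m crank '[{"offset":[-0.001,0,0],"spin":0},{"offset":[-0.002,0,0],"spin":0},{"offset":[-0.003,0,0],"spin":0},{"offset":[-0.004,-0.001,0],"spin":0},{"offset":[-0.005,-0.001,0],"spin":0},{"offset":[-0.006,-0.001,0],"spin":0},{"offset":[-0.007,-0.001,0],"spin":0},{"offset":[-0.008,-0.001,0],"spin":0}]'
```

```text
clock: 9.6
eef_pos: [556.9, -38.4, 49.6]
eef_rot: [3.14, -0.0, 0.158]
wrist_force: [4.3, -0.3, -2.6]
finger_gap: 22.2
```

```bash
python3 -m crank '[{"offset":[-0.002,0,0],"spin":0},{"offset":[-0.005,-0.001,0],"spin":0},{"offset":[-0.009,-0.001,0],"spin":0},{"offset":[-0.013,-0.002,0],"spin":0},{"offset":[-0.017,-0.003,0],"spin":0},{"offset":[-0.021,-0.003,0],"spin":0},{"offset":[-0.024,-0.004,0],"spin":0},{"offset":[-0.026,-0.004,0],"spin":0}]'
```

```text
clock: 10.27
eef_pos: [530.5, -42.6, 49.7]
eef_rot: [3.14, -0.0, 0.158]
wrist_force: [2.8, 0.5, -3.5]
finger_gap: 21.5
```

```bash
python3 -m crank '[{"offset":[-0.002,0,0],"spin":0},{"offset":[-0.005,-0.001,0],"spin":0},{"offset":[-0.009,-0.001,0],"spin":0},{"offset":[-0.013,-0.002,0],"spin":0},{"offset":[-0.017,-0.003,0],"spin":0},{"offset":[-0.021,-0.003,0],"spin":0},{"offset":[-0.024,-0.004,0],"spin":0},{"offset":[-0.026,-0.004,0],"spin":0}]'
```

```text
clock: 10.93
eef_pos: [504.1, -46.7, 49.8]
eef_rot: [3.14, -0.0, 0.158]
wrist_force: [3.5, 0.9, -3.1]
finger_gap: 22.0
```

```bash
python3 -m crank '[{"offset":[-0.002,0,0],"spin":0},{"offset":[-0.004,-0.001,0],"spin":0},{"offset":[-0.006,-0.001,0],"spin":0},{"offset":[-0.008,-0.001,0],"spin":0},{"offset":[-0.01,-0.002,0],"spin":0},{"offset":[-0.012,-0.002,0],"spin":0},{"offset":[-0.013,-0.002,0],"spin":0},{"offset":[-0.014,-0.002,0],"spin":0}]'
```

```text
clock: 11.6
eef_pos: [490.0, -48.7, 49.7]
eef_rot: [3.14, -0.0, 0.158]
wrist_force: [2.7, -0.1, -3.3]
finger_gap: 21.9
```

```bash
python3 -m crank '[{"offset":[-0.001,0,0],"spin":0},{"offset":[-0.002,0,0],"spin":0},{"offset":[-0.002,0,0],"spin":0},{"offset":[-0.003,0,0],"spin":0},{"offset":[-0.003,0,0],"spin":0},{"offset":[-0.004,-0.001,0],"spin":0},{"offset":[-0.004,-0.001,0],"spin":0},{"offset":[-0.005,-0.001,0],"spin":0}]'
```

```text
clock: 12.27
eef_pos: [485.1, -49.7, 49.8]
eef_rot: [3.14, -0.001, 0.158]
wrist_force: [3.6, 1.5, -3.5]
finger_gap: 21.7
```

```bash
cat > f.py <<'E'
from h import *
F=[];
for i in range(6): manip.camera('scene'); s=manip.read_state(); F.append(s['wrist_force'])
print('avg',np.mean(F,0).round(2),'pull',round(np.mean(F,0)@[.988,.155,0],2),'tcp',np.round(s['eef_pos'],2),s['clock'])
E
python3 -m crank '[{"offset":[-0.0003,0,0],"spin":0},{"offset":[-0.0006,0,0],"spin":0},{"offset":[-0.0009,0,0],"spin":0},{"offset":[-0.0012,0,0],"spin":0},{"offset":[-0.0015,0,0],"spin":0},{"offset":[-0.0018,0,0],"spin":0},{"offset":[-0.002,0,0],"spin":0},{"offset":[-0.002,0,0],"spin":0}]'; python3 f.py
```

```text
clock: 12.93
eef_pos: [483.1, -49.8, 49.8]
eef_rot: [3.14, -0.001, 0.158]
wrist_force: [3.6, -0.3, -3.5]
finger_gap: 22.0
avg [ 3.73  0.54 -3.8 ] pull 3.77 tcp [483.14 -49.71  49.81] 13.2333
```

```bash
python3 -m crank '[{"offset":[-0.0004,0,0],"spin":0},{"offset":[-0.0008,0,0],"spin":0},{"offset":[-0.0012,0,0],"spin":0},{"offset":[-0.0016,0,0],"spin":0},{"offset":[-0.002,0,0],"spin":0},{"offset":[-0.0024,0,0],"spin":0},{"offset":[-0.0027,0,0],"spin":0},{"offset":[-0.003,-0.0005,0],"spin":0}]'; python3 f.py
```

```text
clock: 13.9
eef_pos: [480.3, -50.2, 49.9]
eef_rot: [3.14, -0.001, 0.158]
wrist_force: [7.5, 0.6, -4.7]
finger_gap: 21.6
avg [ 6.67  1.36 -4.72] pull 6.8 tcp [480.3  -50.12  49.82] 14.2
```

```bash
python3 -m crank '[{"offset":[-0.0003,0,0],"spin":0},{"offset":[-0.0006,0,0],"spin":0},{"offset":[-0.0009,0,0],"spin":0},{"offset":[-0.0012,0,0],"spin":0},{"offset":[-0.0015,0,0],"spin":0},{"offset":[-0.0018,0,0],"spin":0},{"offset":[-0.002,0,0],"spin":0},{"offset":[-0.002,0,0],"spin":0}]'; python3 f.py
```

```text
clock: 14.87
eef_pos: [479.8, -49.9, 50.2]
eef_rot: [3.139, -0.005, 0.158]
wrist_force: [15.9, 3.4, -8.6]
finger_gap: 22.0
avg [15.54  3.15 -8.42] pull 15.84 tcp [479.75 -49.9   50.21] 15.1667
```

```bash
python3 -m crank '[{"offset":[-0.001,-0.0001,0],"spin":0},{"offset":[-0.001,-0.0001,0],"spin":0},{"offset":[-0.001,-0.0001,0],"spin":0},{"offset":[-0.001,-0.0001,0],"spin":0},{"offset":[-0.001,-0.0001,0],"spin":0},{"offset":[-0.001,-0.0001,0],"spin":0},{"offset":[-0.001,-0.0001,0],"spin":0},{"offset":[-0.001,-0.0001,0],"spin":0}]'; python3 f.py
python3 - <<'E'
from h import *
p=shot('scene'); cv2.imwrite('pics/c5.png',cv2.resize(p['pixels'][215:335,220:370],(750,600),interpolation=cv2.INTER_CUBIC)[...,::-1])
E
```

```text
clock: 15.83
eef_pos: [479.8, -49.8, 50.5]
eef_rot: [3.139, -0.007, 0.158]
wrist_force: [13.2, 3.1, -8.7]
finger_gap: 21.9
avg [13.69  3.24 -7.93] pull 14.03 tcp [479.83 -49.83  50.45] 16.1333
```

View pics/c5.png

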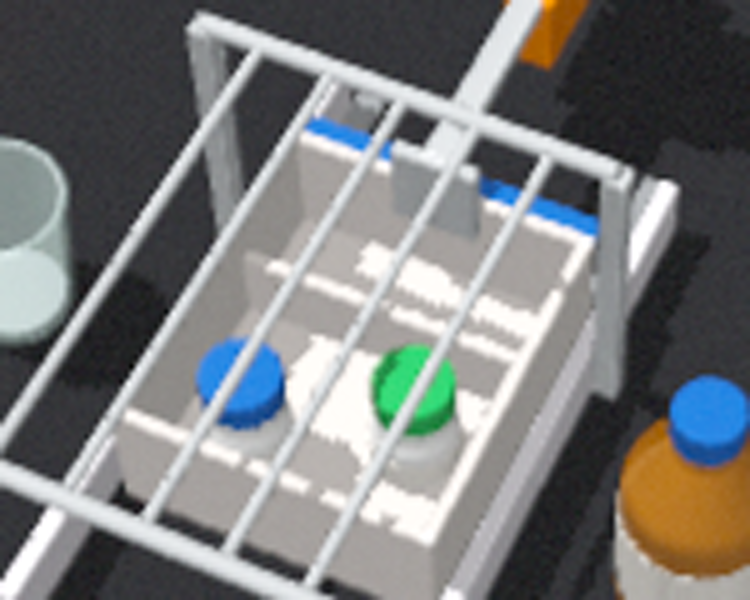

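Scene crop: claw is inside the front wall at (430,190), the lip is under the shaft, both jars stand, and the pull of 14 N is solid. Now I unhook: forward 14 mm, lift, then back out.

```bash
python3 -m crank '[{"offset":[0.001,0,0],"spin":0},{"offset":[0.003,0.0005,0],"spin":0},{"offset":[0.005,0.001,0],"spin":0},{"offset":[0.007,0.001,0],"spin":0},{"offset":[0.009,0.0015,0],"spin":0},{"offset":[0.011,0.002,0],"spin":0},{"offset":[0.013,0.002,0],"spin":0},{"offset":[0.014,0.002,0],"spin":0}]'; python3 f.py
```

```text
clock: 16.85
eef_pos: [494.0, -47.8, 50.4]
eef_rot: [3.139, -0.007, 0.158]
wrist_force: [-0.2, 0.8, -2.0]
finger_gap: 21.5
avg [-0.26  0.05 -1.8 ] pull -0.25 tcp [493.74 -47.82  50.44] 17.15
```

```bash
python3 -m crank '[{"offset":[0,0,0.004],"spin":0},{"offset":[0,0,0.01],"spin":0},{"offset":[0,0,0.017],"spin":0},{"offset":[0,0,0.024],"spin":0},{"offset":[0,0,0.031],"spin":0},{"offset":[0,0,0.037],"spin":0},{"offset":[0,0,0.04],"spin":0},{"offset":[0,0,0.04],"spin":0}]'
python3 -m crank '[{"offset":[-0.01,-0.002,0],"spin":0},{"offset":[-0.025,-0.004,0],"spin":0},{"offset":[-0.04,-0.007,0],"spin":0},{"offset":[-0.055,-0.009,0],"spin":0},{"offset":[-0.07,-0.011,0],"spin":0},{"offset":[-0.08,-0.013,0],"spin":0},{"offset":[-0.086,-0.014,0],"spin":0},{"offset":[-0.086,-0.014,0],"spin":0}]'
python3 - <<'E'
from h import *
np.set_printoptions(precision=2,suppress=True)
s,t=shot('scene','s6.png'),shot('top','t6.png'); st=manip.read_state(); e=st['eef_pos'];print(e,st['eef_rot'],st['wrist_force'])
m=colmask(s,'blue',(255,225,345,285)); mt=colmask(t,'blue',(285,178,380,260)); print(m.sum(),mt.sum())
print(fit([(s,m),(t,mt)],([-9,-67.5,54],[0,67.5,60]),[610,-30,0,.155]))
print(fit([(s,m)],([-9,-67.5,54],[0,67.5,60]),[610,-30,0,.155]))
print('claw pred',proj(s,e+[-6.6*0+143*.9875,143*.1575,-6.6])) 
cv2.imwrite('pics/c6.png',np.hstack([cv2.resize(p['pixels'][a:a+140,b:b+100],(400,560),interpolation=cv2.INTER_CUBIC) for p,a,b in((s,195,270),(t,180,290))])[...,::-1])
E
```

```text
clock: 17.82
eef_pos: [494.1, -47.9, 91.3]
eef_rot: [3.138, -0.009, 0.158]
wrist_force: [0.5, -0.5, -2.6]
finger_gap: 21.8
clock: 18.48
eef_pos: [407.5, -62.0, 91.4]
eef_rot: [3.139, -0.008, 0.158]
wrist_force: [-1.3, -0.1, -2.2]
finger_gap: 21.5
[408.61 -61.97  91.52] [ 3.14 -0.01  0.16] [-0.34 -0.14 -2.06]
179 356
(array([615.76, -29.08,  -0.5 ,   0.22]), [np.float64(0.8049252717391304), np.float64(0.8614301671268099)])
(array([614.87, -27.36,  -1.02,   0.22]), [np.float64(0.8049658639312524)])
claw pred [[321.13 220.59]]
```

View pics/c6.png

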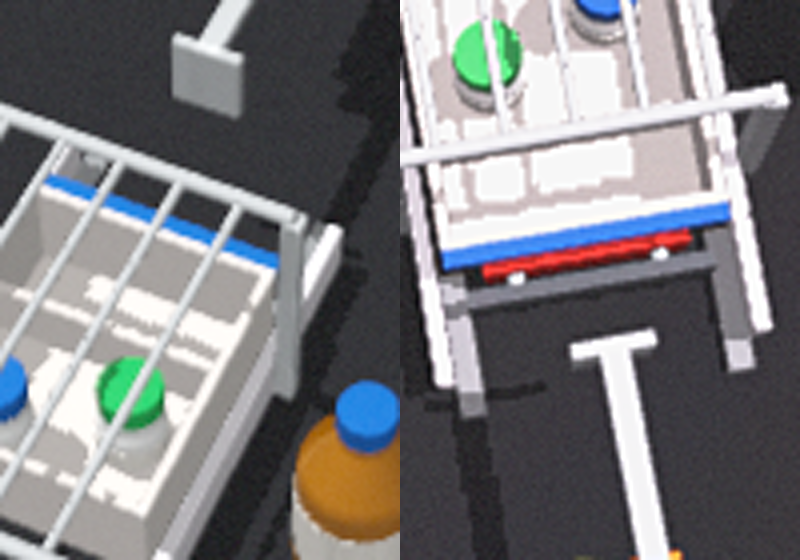

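The top crop shows the tote's lip against the red pad, which is now pressed back towards its bar. Jars are upright and the claw is out. Now I return the hook to the mat.

```bash
python3 -m crank '[{"offset":[-0.001,-0.015,0],"spin":0},{"offset":[-0.003,-0.045,0],"spin":0.5},{"offset":[-0.005,-0.08,0],"spin":1},{"offset":[-0.007,-0.115,0],"spin":1.5},{"offset":[-0.009,-0.15,0],"spin":2},{"offset":[-0.011,-0.18,0],"spin":2.7},{"offset":[-0.013,-0.205,0],"spin":2.7},{"offset":[-0.013,-0.221,0],"spin":2.7}]'
python3 -m crank '[{"offset":[0,0,-0.006],"spin":0},{"offset":[0,0,-0.018],"spin":0},{"offset":[0,0,-0.03],"spin":0},{"offset":[0,0,-0.042],"spin":0},{"offset":[0,0,-0.053],"spin":0},{"offset":[0,0,-0.062],"spin":0},{"offset":[0,0,-0.067],"spin":0},{"offset":[0,0,-0.07],"spin":0}]'; python3 f.py
```

```text
clock: 19.25
eef_pos: [395.7, -285.5, 91.3]
eef_rot: [3.138, -0.009, 0.204]
wrist_force: [-0.2, 0.5, -1.4]
finger_gap: 21.8
clock: 19.92
eef_pos: [395.7, -285.1, 20.5]
eef_rot: [3.139, -0.009, 0.204]
wrist_force: [0.5, 0.2, -1.5]
finger_gap: 21.8
avg [ 0.06 -0.06 -1.94] pull 0.05 tcp [ 395.91 -285.69   21.79] 20.2167
```

```bash
python3 -m crank '[{"offset":[0,0,-0.002],"spin":0},{"offset":[0,0,-0.004],"spin":0},{"offset":[0,0,-0.006],"spin":0},{"offset":[0,0,-0.007],"spin":0},{"offset":[0,0,-0.008],"spin":0},{"offset":[0,0,-0.009],"spin":0},{"offset":[0,0,-0.009],"spin":0},{"offset":[0,0,-0.009],"spin":0}]'; python3 f.py
```

```text
clock: 20.88
eef_pos: [395.9, -285.7, 12.8]
eef_rot: [3.137, -0.01, 0.204]
wrist_force: [0.4, 0.0, -1.6]
finger_gap: 21.7
avg [ 0.02 -0.38 -2.1 ] pull -0.04 tcp [ 395.92 -285.72   12.85] 21.1833
```

```bash
python3 -m crank '[{"offset":[0,0,-0.0003],"spin":0},{"offset":[0,0,-0.0006],"spin":0},{"offset":[0,0,-0.001],"spin":0},{"offset":[0,0,-0.0013],"spin":0},{"offset":[0,0,-0.0016],"spin":0},{"offset":[0,0,-0.002],"spin":0},{"offset":[0,0,-0.002],"spin":0},{"offset":[0,0,-0.002],"spin":0}]'; python3 f.py
```

```text
clock: 21.85
eef_pos: [395.9, -285.7, 10.8]
eef_rot: [3.137, -0.01, 0.204]
wrist_force: [-0.1, -0.6, -1.6]
finger_gap: 21.4
avg [ 0.59 -0.02 -2.27] pull 0.58 tcp [ 395.94 -285.71   10.86] 22.15
```

```bash
python3 -m crank '[{"offset":[0,0,-0.0003],"spin":0},{"offset":[0,0,-0.0006],"spin":0},{"offset":[0,0,-0.001],"spin":0},{"offset":[0,0,-0.0013],"spin":0},{"offset":[0,0,-0.0015],"spin":0},{"offset":[0,0,-0.0015],"spin":0},{"offset":[0,0,-0.0015],"spin":0},{"offset":[0,0,-0.0015],"spin":0}]'; python3 f.py
```

```text
clock: 22.82
eef_pos: [396.0, -285.8, 10.6]
eef_rot: [3.137, -0.01, 0.204]
wrist_force: [-6.3, 5.5, 21.0]
finger_gap: 21.5
avg [-6.42  5.42 21.05] pull -5.51 tcp [ 396.04 -285.76   10.65] 23.1167
```

```bash
python3 -m crank '[{"offset":[0,0,0],"spin":0},{"offset":[0,0,0],"spin":0},{"offset":[0,0,0],"spin":0},{"offset":[0,0,0],"spin":0},{"offset":[0,0,0],"spin":0},{"offset":[0,0,0],"spin":0},{"offset":[0,0,0],"spin":0},{"offset":[0,0,0],"spin":0}]'
python3 -m crank '[{"offset":[0,0,0],"spin":0},{"offset":[0,0,0],"spin":0},{"offset":[0,0,0],"spin":0},{"offset":[0,0,0],"spin":0},{"offset":[0,0,0],"spin":0},{"offset":[0,0,0],"spin":0},{"offset":[0,0,0],"spin":0},{"offset":[0,0,0],"spin":0}]' 0.6
python3 -m crank '[{"offset":[0,0,0.005],"spin":0},{"offset":[0,0,0.02],"spin":0},{"offset":[0,0,0.04],"spin":0},{"offset":[0,0,0.07],"spin":0},{"offset":[0,0,0.1],"spin":0},{"offset":[0,0,0.13],"spin":0},{"offset":[-0.01,0.01,0.15],"spin":0},{"offset":[-0.02,0.04,0.17],"spin":0}]'
```

```text
clock: 23.78
eef_pos: [396.2, -285.9, 10.7]
eef_rot: [3.137, -0.01, 0.204]
wrist_force: [1.2, 0.2, 3.0]
finger_gap: 21.6
clock: 24.45
eef_pos: [396.1, -285.8, 10.7]
eef_rot: [3.137, -0.01, 0.204]
wrist_force: [-0.3, 0.5, -0.1]
finger_gap: 56.1
clock: 25.12
eef_pos: [376.0, -247.2, 182.4]
eef_rot: [3.135, -0.011, 0.202]
wrist_force: [0.6, -0.1, -0.5]
finger_gap: 56.3
```

```bash
python3 -m crank '[{"offset":[0,0.035,0.01],"spin":0},{"offset":[0,0.07,0.01],"spin":0},{"offset":[0,0.105,0.01],"spin":0},{"offset":[0,0.14,0.01],"spin":0},{"offset":[0,0.175,0.01],"spin":0},{"offset":[0,0.2,0.01],"spin":0},{"offset":[0,0.21,0.01],"spin":0},{"offset":[0,0.21,0.01],"spin":0}]'
python3 - <<'E'
from h import *
np.set_printoptions(precision=2,suppress=True)
s,t=shot('scene','s9.png'),shot('top','t9.png')
ms,mt=colmask(s,'orange',(230,120,310,200)),colmask(t,'orange',(430,300,510,400))
print(fit([(s,ms),(t,mt)],([-50,-11,0],[50,11,42]),[396,-285,4,.2]))
print([ (r['conf'],r['location']) for n in('reagent','beaker') for r in manip.search_frame(t,n)[:1]])
a=np.hstack([cv2.resize(p['pixels'],(800,600),interpolation=cv2.INTER_CUBIC)[y:y+560,x:x+400] for p,x,y in((s,200,40),(t,260,40))]); cv2.imwrite('pics/c9.png',a[...,::-1])
E
```

```text
clock: 25.78
eef_pos: [375.9, -35.5, 192.9]
eef_rot: [3.135, -0.012, 0.205]
wrist_force: [-0.7, 0.1, 0.0]
finger_gap: 56.6
(array([ 396.71, -286.88,    1.4 ,    0.21]), [np.float64(0.030208231498680238), np.float64(0.022017590461011705)])
[(0.59, [673.7, 127.1, 89.1]), (0.9, [726.4, -176.5, 32.8])]
```

View pics/c9.png

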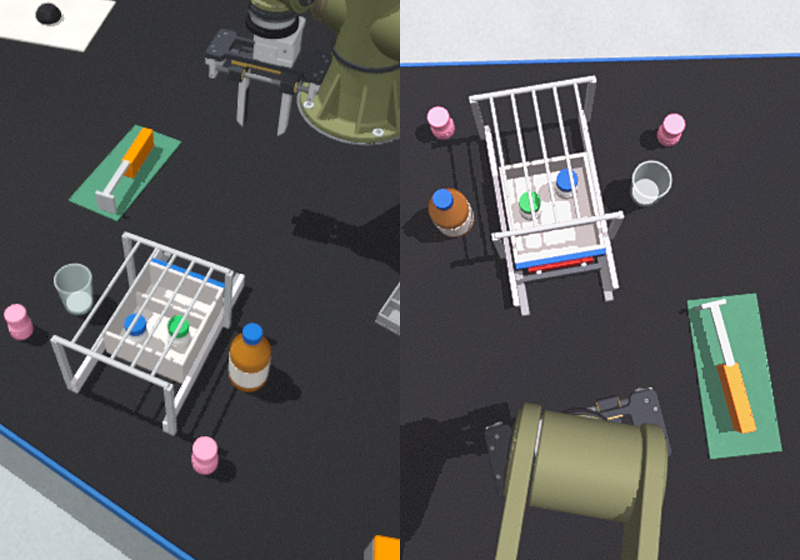

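```bash
python3 -c "
from cell import manip
print(manip.sign_off())"
```

```text
the job is handed in; nothing more can be done
None
```

The job is done and handed in at about 26 s of the 72 s. The open question is the 16 N limit, where my pull came very close.

**Pull:** I gripped the hook by its handle and dropped the claw behind the front lip. The tote dragged with about 3.5 N for roughly 90 mm until it went solid. The pull averaged 15.8 N along the drag direction, then I eased it to 14.0 N. Each level was held for at least 0.3 s, so more than 0.5 s above 12 N in all.

**Doubts about the force:** The 15.8 N average has about 1 N of noise on single readings. There was also a sideways force of about 3 N and, after allowing for the hook's weight, about 6 N downward. Counting all of these, the total may briefly have been about 17 N. Setting the hook down also pressed it on the mat with about 21 N before I released it.

**Last checks:**
- **Tote:** its lip touches the red pad, which is pressed back towards its bar, and the claw is out. The shelf hides part of the pad, so "fully in" rests mainly on the force reading.
- **Jars, bottle and beaker:** both jars are standing. The bottle and beaker are within about 3 mm of where they were first seen, which is within the detector's error.
- **Hook:** it stands on its underside on the mat, 4 mm from where I found it and at the same angle. The robot is clear of everything.

The automatic lip fit after the drag failed because the jar's blue cap confused it, so I judged the tote's final position from the pictures.

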